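# Get the packing bench's label printer going

### The arm

A 6-joint arm with a two-finger parallel gripper is mounted at the origin on the work surface. World frame = base frame: x ahead of the robot, y to its left, z up, the work surface at z = 0. Lengths are in m, angles in rad, forces in N, time in s.
With the tool pointing down it reaches from about 0.25 to 0.775 m from the base axis. Payload 8.9 kg.
Tool frame: the origin (TCP) lies at the very end of the fingers, on their centre line; the grasp point (between the pads) lies 19 mm behind it (ctrl.hold_point_z is the y of the grasp point in the tool frame, in m); y points along the fingers, x is the direction in which the jaws open and shut, and the axes are right-handed (so a half turn about y gives the same grasp; the last joint's range is limited). The gripper opens to 85 mm and grips with 20 to 120 N. Pads are 22 mm wide; open, the fingers measure 114 mm over their backs; the gripper's body (76 mm by 85 mm) begins 54 mm behind the grasp point. The pads swing forward as they close: fully open they stand 13 mm farther back than shut.
Start: joints at [-1.274, 0.291, -0.153, 1.127, 0, 1.431], TCP at [0.222, -0.476, 0.231] pointing down, gripper open.
Joint ranges: [-2.52, 2.52], [-0.91, 1.74], [-1.3, 1.37], [-1.96, 2.02], [-1.52, 1.47], [-3.14, 3.14]. Speed limits (rad/s): [2.22, 2.22, 2.79, 3.14, 3.14, 3.14].

### API

Orientations are given as a unit quaternion [w, x, y, z].
In Python, from rig import ctrl gives the robot as it stands. The module is installed in compiled form; this text tells all that it offers.
- The arm moves only by the tool step_arm, never from a script. Its argument "motion" is a list of rows, each an object with "offset": the shift along the tool's x, y, z in mm, a list of three; "spin": the turn about the tool's y in degrees; "claw": the opening, from 0 (shut) to 1 (fully open). A call has 1 to 5 rows; each row shifts and turns the commanded pose from where the row before left it, along the tool's axes as they then stand; what a row does not reach is not made up. A row lasts 1/8 s, in which the tool goes at most 62.5 mm and 10.7 degrees, less where a joint would pass 70% of its speed; a pose out of reach is approached as far as the arm can. A call with a gripper value outside its range is refused whole. The fingers move at their own pace and stop on an object; the grip force is fixed at half the most. Time passes only in rows, so rows that do not move let the fingers close. It gives the time, the measured TCP pose, the force and the opening at its end, in the units of the state.
- ctrl.get_obs(): the state, without advancing time (a new reading comes with each control period).
- ctrl.capture(name): name is "scene" or "side" or "wrist"; returns (picture, depth): 400x640x3 uint8, blue, green, red; 400x640 float32, m along the optical axis (not along the pixel's ray), 0 where there is no reading.
- ctrl.camera_params(name): a dict with "fov_y" (degrees; the focal length in pixels is half the picture's height over the tangent of half this angle, whatever the lens; pixels are square), "cx", "cy" (the principal point, pixels), "pose" (4x4, takes a point from camera to world coordinates). Camera axes: x right, y up, looking along -z (the intrinsics and any distortion apply to the point x, -y, -z); pixel columns grow to the right and rows downward; lengths in m; the calibration is good to about 2 mm. A picture is of the moment at which its call begins: read the wrist's pose just before it. camera_params takes no time and is no camera call; for the wrist camera it gives the pose at the moment of the call.
- ctrl.hand_in(): hands the job in, once; it reports no verdict.
Trained networks look in the newest picture that a camera, given by its name, has taken for a name from the list of things; names that differ only in an ending like _2 or _b are one class to them, and where a whole thing is asked for, a point or a joint stands for the part that bears it (a point fixed in the world has none). Each returns a list of dicts, best first, with "score" (0 to 1); they miss things now and then, are a little off and sometimes report something else, mostly with a low value. They report only what shows in the picture. A call takes as long as a camera call. They do not tell look-alikes from the thing itself.
- ctrl.cut_out(camera, target): "pixels" (400x640 bool, what is visible of it).
- ctrl.spot_point(camera, target): "xyz" ([x, y, z] in m, in the coordinates of the camera as it stood for that picture, good to about 4 mm: a listed point, or the origin of a listed thing).
The state is a dict: "clock": time; "qpos": joint angles; "joint_velocities": joint speeds; "tau": joint torques, N m; "tool_pos": TCP position; "eef_rot": TCP orientation; "contact_force": force on the tool from outside, world axes, zero at the start; "wrist_torque": the same for the moment, N m; "opening": opening from 0.0 (shut) to 1.0 (fully open).
Only numpy, scipy, OpenCV 4.12 (cv2) and the standard library are available. Lean on these libraries where they do the work, as an engineer would, in place of code of your own. Each camera call takes 0.05 s, during which the arm holds its last target.

### The job

With the gripper's fingers closed, press the label printer's half-open lid fully shut, then press the far end of the wide rocker on the switch box right down to switch the printer on, and then push the large round button on the other box all the way down and let it come back up. Keep to that order, only press, and leave the narrow rocker and the small square key unpressed. Nothing is picked up or shifted: the button box and everything lying around stay where they are, and the lid is not opened further.

Things in the scene. Friction and masses are not known exactly. Their poses are not given: they have to be found in the camera images.
- lid (a joint): opening angle of the printer's lid (rad): 0 = fully shut, 0.35 to 0.65 at the start. The hinge is stiff: the lid stays where it is left; pressing it near its front edge takes about 3 N until it is shut.
- lid_edge (a point): middle of the front edge of the lid's top face (the free edge, nearest the robot); moves with the lid. The lid is a flat grey plate with a dark window, 190 mm from hinge to front edge, 150 mm wide, 12 mm thick; this point's x axis runs along the lid from the front edge to the hinge, y along the edge, z out of the top face. With the lid shut its top face lies 119 mm above the table.
- lid_hinge (a point): middle of the lid's hinge line, at the far edge of the printer, 107 mm above the table; x points from the printer's front to its back, y along the hinge line. Fixed during a run.
- printer: the label printer, a fixed grey open case 200 mm deep (its x), 150 mm wide (its y), 105 mm high without the lid, a label roll inside. Origin: centre of its underside; x points from front to back, away from the robot.
- switch_box: fixed grey box 100 x 120 mm, 60 mm high, with two black rockers side by side on top: the wide one at its -y side (32 mm wide, centre line at y = -27 mm) and the narrow one (14 mm wide, at y = +33 mm). Each is a flat paddle 60 mm long (along x), 7 mm thick, pivoted at its middle 71 mm above the table (x = 0). Origin: centre of the underside; x points away from the robot.
- rocker (a joint): angle of the wide rocker (rad): 0 = off, far end up by 0.25 rad; 0.5 = on, far end fully down. Stays where it is left; about 3 to 7 N on the far end tips it.
- rocker_far (a point): on the top face of the wide rocker's far (+x) half, 24 mm from the pivot, 6 mm from the far end; moves with the rocker. About 80 mm above the table when off, 68 mm when on.
- narrow_rocker (a joint): angle of the narrow rocker (rad), same sense; off (0) and to stay off.
- button_box: loose grey box on rubber feet, 0.6 to 1.3 kg, 100 x 120 mm, its top 56 mm above the table, with a large round black button at its -y side (38 mm across, centre at y = -24 mm) and a small square key (15 mm, at y = +40 mm, its top 72 mm above the table). Origin: centre of the underside; x points away from the robot.
- print_button_top (a point): centre of the round button's top face, about 79 mm above the table when up; moves with it.
- print_button (a joint): how far the round button is pressed (m): 0 = up, 0.007 = fully down. Sprung: about 5 N holds it fully down, and it comes back up when let go.
- square_key (a joint): how far the square key is pressed (m): 0 = up, 0.005 = fully down; not to be pressed.
- tape_roll: brown packing tape roll lying flat, ring 90 mm across, 48 mm high; stands about 110 mm in front of the switch box. Loose bystander; origin on its underside, at the middle.
- label_roll: white label roll standing on its flat side, 72 mm across, 55 mm high; about 105 mm in front of the button box. Loose bystander; origin on its underside, at the middle.
- marker: grey and black marker pen, 127 mm long, 17 mm thick, lying in front of the printer, the middle here meaning that of its 85 mm grey barrel. Loose bystander; origin on its underside, at the middle.
- bottle: white bottle, 60 mm across, 115 mm high. Loose bystander; origin on its underside, at the middle.
- mug: white mug, 76 mm across, 90 mm high. Loose bystander; origin on its underside, at the middle.
- carton: small taped carton, 80 x 110 x 60 mm. Loose bystander; origin on its underside, at the middle.
- tape_stand: black desk tape dispenser, 55 x 150 mm, 76 mm high. Loose bystander; origin on its underside, at the middle.
Mind the look-alikes: they are no part of the job. What is shaped like the switch_box but pink is not meant.

How it is judged:
By the outcome, as a careful person would: the job done as asked, in the order asked, and still so for the second after the job is handed in, with the robot touching nothing.
It also fails if it takes over 58 s, if anything falls off the work surface, if the arm or the gripper's body presses on something with over 40 N, if the wrist force passes 120 N, or if a joint passes its speed limit or range.

## Working session

There is one attempt and no reset: what is moved stays moved. The work goes in short steps, Python scripts to look and compute and a tool call to move; the robot and the scene stay as the last step left them, time stands still between calls to the robot, and variables do not carry over. Pictures are saved under pics/ and viewed, and the job is handed in when it is done.

Besides the shell and the picture viewer there is one more tool, called after "Emit:" by a JSON object that holds its "api" and its "payload". step_arm: Moves the arm, as the interface text tells. Its arguments: {"type":"object","properties":{"motion":{"type":"array"}},"required":["motion"]}

```bash
mkdir -p pics
cat > h.py <<'E'
import numpy as np, cv2
from rig import ctrl
def world(cam,p):
    P=np.array(ctrl.camera_params(cam)['pose']); return P[:3,:3]@np.array(p)+P[:3,3]
E
python3 - <<'E'
from h import *
o=ctrl.get_obs(); print({k:np.round(v,3) for k,v in o.items()})
for c in ["scene","side"]:
    im,d=ctrl.capture(c); cv2.imwrite(f"pics/{c}0.png",im)
    p=ctrl.camera_params(c); print(c,{k:np.round(v,3) for k,v in p.items()})
    for t in ["lid_edge","lid_hinge","printer","switch_box","rocker_far","button_box","print_button_top"]:
        r=ctrl.spot_point(c,t)
        for q in r[:3]: print(t,round(q['score'],2),np.round(world(c,q['xyz']),3))
print(ctrl.get_obs()['clock'])
E
```

```text
{'clock': np.float64(0.0), 'qpos': array([-1.274,  0.291, -0.154,  1.127,  0.   ,  1.431]), 'joint_velocities': array([ 0.   ,  0.001, -0.001, -0.   ,  0.001, -0.002]), 'tau': array([ 1.0000e-03, -5.3714e+01,  3.3137e+01,  1.6000e-02, -0.0000e+00,
        0.0000e+00]), 'tool_pos': array([ 0.221, -0.476,  0.231]), 'eef_rot': array([ 0.597, -0.596,  0.38 , -0.38 ]), 'contact_force': array([-0.391,  0.378,  0.651]), 'wrist_torque': array([-0.016, -0.003, -0.027]), 'opening': np.float64(1.0)}
scene {'fov_y': np.float64(52.278), 'cx': np.float64(318.304), 'cy': np.float64(207.805), 'pose': array([[ 0.837, -0.331,  0.436,  1.016],
       [ 0.547,  0.53 , -0.648, -0.744],
       [-0.016,  0.781,  0.624,  0.79 ],
       [ 0.   ,  0.   ,  0.   ,  1.   ]])}
lid_edge 0.82 [0.499 0.255 0.21 ]
lid_hinge 0.92 [0.661 0.269 0.111]
lid_hinge 0.65 [ 0.415  0.253 -0.001]
lid_hinge 0.6 [ 0.784 -0.164  0.006]
printer 0.91 [ 0.568  0.261 -0.003]
switch_box 0.85 [ 0.557 -0.01  -0.001]
switch_box 0.78 [ 0.357 -0.486  0.001]
switch_box 0.57 [ 0.24  -0.281 -0.003]
rocker_far 0.74 [ 0.377 -0.517  0.08 ]
rocker
[... 201 characters left out ...]
rint_button_top 0.57 [ 0.557 -0.305  0.083]
side {'fov_y': np.float64(53.586), 'cx': np.float64(311.913), 'cy': np.float64(197.306), 'pose': array([[-0.879,  0.3  , -0.37 ,  0.118],
       [-0.476, -0.577,  0.663,  0.658],
       [-0.015,  0.759,  0.651,  0.781],
       [ 0.   ,  0.   ,  0.   ,  1.   ]])}
lid_edge 0.64 [ 0.441 -0.288  0.001]
lid_edge 0.56 [0.511 0.259 0.213]
lid_hinge 0.91 [0.665 0.269 0.106]
switch_box 0.79 [ 0.559 -0.012  0.002]
switch_box 0.75 [ 0.36  -0.485  0.002]
rocker_far 0.65 [ 0.581 -0.041  0.082]
button_box 0.63 [ 0.557 -0.278 -0.002]
button_box 0.3 [ 0.443 -0.288 -0.001]
print_button_top 0.41 [ 0.558 -0.302  0.079]
print_button_top 0.21 [ 0.411  0.253 -0.002]
0.8
```

View pics/scene0.png

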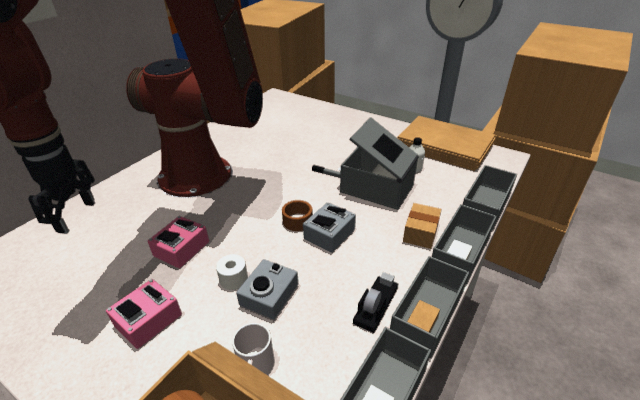

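View pics/side0.png

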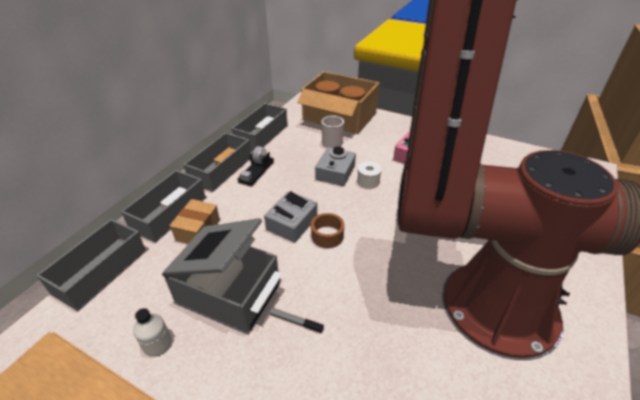

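The target boxes are the grey ones: the printer with raised lid at (378,175), switch box at (330,225) and button box at (268,288). The pink boxes at left are decoys. The lid comes out at about 0.5 rad, which fits the edge and hinge heights. Next I check the tool axes.

Run:
```python
from h import *
from scipy.spatial.transform import Rotation as R
o=ctrl.get_obs(); w,x,y,z=o['eef_rot']; M=R.from_quat([x,y,z,w]).as_matrix(); print(np.round(M,3))
d=np.array([.50,.0,.30])-o['tool_pos']; print(d, M.T@d*1000)
```

```text
[[ 0.422  0.     0.907]
 [-0.907 -0.     0.422]
 [ 0.    -1.    -0.   ]]
[0.27838472 0.47594401 0.06866283] [-313.95804711  -68.68752389  453.26339573]
```

Emit:
{"api": "step_arm", "payload": {"motion": [{"offset": [0,-20,0],"spin": 0,"claw": 0},{"offset": [0,-25,0],"spin": 0,"claw": 0},{"offset": [0,-25,0],"spin": 0,"claw": 0}]}}

```text
clock: 1.18
tool_pos: [0.2216, -0.4758, 0.302]
eef_rot: [0.596, -0.596, 0.38, -0.38]
contact_force: [-0.4, 0.1, -0.3]
opening: 0.373
```

Emit:
{"api": "step_arm", "payload": {"motion": [{"offset": [0,0,0],"spin": -10,"claw": 0},{"offset": [0,0,0],"spin": -10,"claw": 0},{"offset": [0,0,0],"spin": -10,"claw": 0},{"offset": [0,0,0],"spin": -10,"claw": 0},{"offset": [0,0,0],"spin": -10,"claw": 0}]}}

```text
clock: 1.8
tool_pos: [0.2216, -0.4759, 0.3013]
eef_rot: [0.701, -0.701, 0.09, -0.09]
contact_force: [-0.2, 0.6, 0.0]
opening: 0.005
```

Run:
```python
from h import *
o=ctrl.get_obs(); print(o['qpos'],o['opening'],o['tool_pos'])
```

```text
[-1.27430256e+00  2.62927709e-01 -7.86178396e-03  1.30003300e+00
 -5.96822161e-06  5.53078178e-01] 0.005406934929623717 [ 0.2216145  -0.47591219  0.30130189]
```

Emit:
{"api": "step_arm", "payload": {"motion": [{"offset": [0,0,0],"spin": -10,"claw": 0},{"offset": [0,0,0],"spin": -10,"claw": 0},{"offset": [0,0,0],"spin": -10,"claw": 0},{"offset": [0,0,0],"spin": -10,"claw": 0},{"offset": [0,0,0],"spin": -10,"claw": 0}]}}

```text
clock: 2.42
tool_pos: [0.2216, -0.4759, 0.3013]
eef_rot: [0.674, -0.674, -0.214, 0.214]
contact_force: [0.3, -1.1, -0.6]
opening: -0.001
```

Emit:
{"api": "step_arm", "payload": {"motion": [{"offset": [0,0,0],"spin": -10,"claw": 0},{"offset": [0,0,0],"spin": -10,"claw": 0},{"offset": [0,0,0],"spin": -10,"claw": 0},{"offset": [0,0,0],"spin": 0,"claw": 0}]}}

```text
clock: 2.92
tool_pos: [0.2216, -0.4759, 0.3013]
eef_rot: [-0.597, 0.597, 0.379, -0.379]
contact_force: [1.1, -0.1, -0.5]
opening: -0.001
```

```bash
cat >> h.py <<'E'
from scipy.spatial.transform import Rotation as R
def M():
    o=ctrl.get_obs(); w,x,y,z=o['eef_rot']; return R.from_quat([x,y,z,w]).as_matrix(),o['tool_pos']
def to(t):
    m,p=M(); return np.round(m.T@(np.array(t)-p)*1000,1)
E
python3 - <<'E'
from h import *
print(ctrl.get_obs()['qpos'].round(2)); m,p=M(); print(m.round(3)); print(to([.45,-.1,.3]),to([.49,.25,.3]))
E
```

```text
[-1.27  0.26 -0.01  1.3   0.   -0.84]
[[ 0.424  0.    -0.906]
 [ 0.906 -0.     0.424]
 [-0.    -1.    -0.   ]]
[437.3   1.3 -47.3] [771.2   1.3  64.9]
```

Emit:
{"api": "step_arm", "payload": {"motion": [{"offset": [30,0,-4],"spin": 0,"claw": 0},{"offset": [44,0,-5],"spin": 0,"claw": 0},{"offset": [44,0,-5],"spin": 0,"claw": 0},{"offset": [44,0,-5],"spin": 0,"claw": 0},{"offset": [44,0,-5],"spin": 0,"claw": 0}]}}

```text
clock: 3.55
tool_pos: [0.3311, -0.2982, 0.3014]
eef_rot: [-0.597, 0.598, 0.378, -0.378]
contact_force: [1.1, -0.1, 0.2]
opening: 0.001
```

Emit:
{"api": "step_arm", "payload": {"motion": [{"offset": [44,0,-5],"spin": 0,"claw": 0},{"offset": [44,0,-5],"spin": 0,"claw": 0},{"offset": [44,0,-5],"spin": 0,"claw": 0},{"offset": [44,0,-5],"spin": 0,"claw": 0},{"offset": [44,0,-5],"spin": 0,"claw": 0}]}}

```text
clock: 4.18
tool_pos: [0.4469, -0.1093, 0.3015]
eef_rot: [-0.597, 0.598, 0.378, -0.378]
contact_force: [0.5, -1.1, -0.4]
opening: -0.003
```

Emit:
{"api": "step_arm", "payload": {"motion": [{"offset": [0,0,0],"spin": -10,"claw": 0},{"offset": [0,0,0],"spin": -10,"claw": 0},{"offset": [0,0,0],"spin": -9,"claw": 0},{"offset": [0,0,0],"spin": 0,"claw": 0}]}}

```text
clock: 4.68
tool_pos: [0.4463, -0.1106, 0.3013]
eef_rot: [-0.484, 0.484, 0.516, -0.516]
contact_force: [-0.5, 0.4, 0.1]
opening: 0.002
```

Run:
```python
from h import *
print(ctrl.get_obs()['qpos'].round(2)); m,p=M(); print(m.round(3),p); print(to([.45,.15,.3]))
im,d=ctrl.capture("wrist"); cv2.imwrite("pics/w1.png",im); 
for t in ["lid_edge","lid_hinge","printer","switch_box","rocker_far","button_box","print_button_top"]:
    r=ctrl.spot_point("wrist",t)
    for q in r[:3]: print(t,round(q['score'],2),np.round(world("wrist",q['xyz']),3))
```

```text
[-0.4   0.13 -0.17  1.27  0.   -0.47]
[[-0.065  0.    -0.998]
 [ 0.998  0.    -0.065]
 [ 0.    -1.    -0.   ]] [ 0.44626212 -0.1106121   0.30134967]
[259.8   1.4 -20.6]
lid_hinge 0.73 [0.665 0.27  0.105]
printer 0.62 [0.571 0.261 0.003]
switch_box 0.76 [ 0.554 -0.009 -0.002]
switch_box 0.63 [ 0.359 -0.487  0.005]
switch_box 0.61 [ 0.242 -0.282  0.004]
rocker_far 0.98 [ 0.579 -0.039  0.082]
rocker_far 0.68 [0.412 0.254 0.002]
button_box 0.83 [ 0.55  -0.281  0.001]
print_button_top 0.83 [ 0.555 -0.307  0.078]
```

View pics/w1.png

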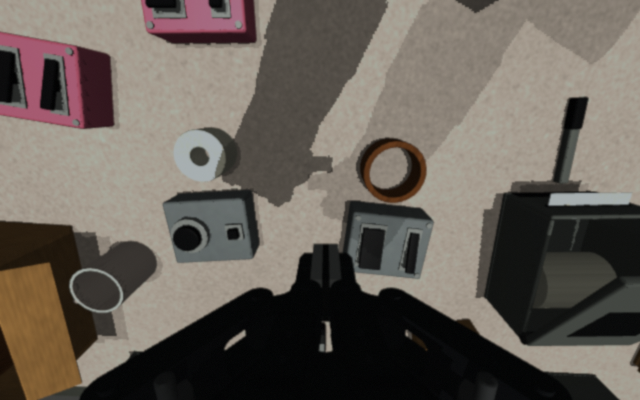

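Wrist view: button box at about (210,228), the switch box with its wide rocker at (370,248), and the printer at right with the lid raised. All the measurements agree within about 4 mm. Now moving over the lid.

Emit:
{"api": "step_arm", "payload": {"motion": [{"offset": [30,0,-10],"spin": 0,"claw": 0},{"offset": [42,0,-12],"spin": 0,"claw": 0},{"offset": [42,0,-12],"spin": 0,"claw": 0},{"offset": [42,0,-12],"spin": 0,"claw": 0},{"offset": [42,0,-12],"spin": 0,"claw": 0}]}}

```text
clock: 5.7
tool_pos: [0.4906, 0.0923, 0.3014]
eef_rot: [-0.483, 0.483, 0.517, -0.517]
contact_force: [1.0, -1.2, -0.8]
opening: -0.0
```

Emit:
{"api": "step_arm", "payload": {"motion": [{"offset": [42,0,-12],"spin": 0,"claw": 0},{"offset": [42,0,-12],"spin": 0,"claw": 0},{"offset": [42,0,-12],"spin": 0,"claw": 0},{"offset": [40,0,-10],"spin": 0,"claw": 0},{"offset": [0,0,0],"spin": 0,"claw": 0}]}}

```text
clock: 6.32
tool_pos: [0.5248, 0.262, 0.3006]
eef_rot: [0.482, -0.482, -0.517, 0.518]
contact_force: [-0.4, 0.3, -0.0]
opening: 0.004
```

Run:
```python
from h import *
m,p=M(); print(p, to([.524,.26,.2]))
im,d=ctrl.capture("wrist"); cv2.imwrite("pics/w2.png",im); 
for t in ["lid_edge","lid_hinge","printer"]:
    r=ctrl.spot_point("wrist",t)
    for q in r[:3]: print(t,round(q['score'],2),np.round(world("wrist",q['xyz']),3))
```

```text
[0.52478149 0.26199046 0.30058228] [ -2.  100.6   0.9]
lid_edge 0.82 [0.503 0.253 0.213]
lid_hinge 0.73 [ 0.625  0.432 -0.005]
```

View pics/w2.png

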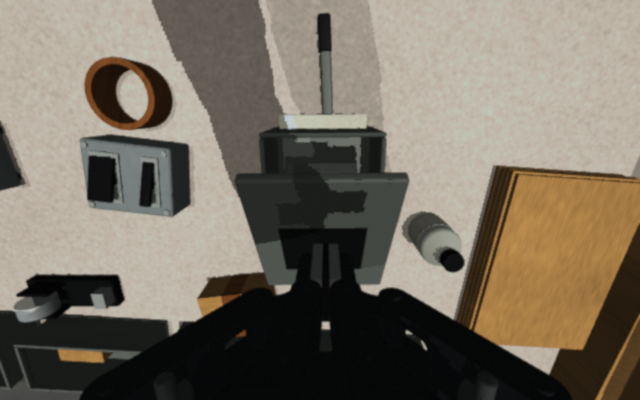

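The lid is centred under the fingers, with its front edge at row ~178 and the window at (322,245). Descending.

Emit:
{"api": "step_arm", "payload": {"motion": [{"offset": [-2,30,0],"spin": 0,"claw": 0},{"offset": [0,35,0],"spin": 0,"claw": 0},{"offset": [0,20,0],"spin": 0,"claw": 0},{"offset": [0,10,0],"spin": 0,"claw": 0},{"offset": [0,5,1],"spin": 0,"claw": 0}]}}

```text
clock: 7.15
tool_pos: [0.5242, 0.257, 0.2015]
eef_rot: [-0.483, 0.483, 0.517, -0.517]
contact_force: [-0.5, -0.4, 2.7]
opening: -0.003
```

Emit:
{"api": "step_arm", "payload": {"motion": [{"offset": [0,10,5],"spin": 0,"claw": 0},{"offset": [0,10,5],"spin": 0,"claw": 0},{"offset": [0,10,4],"spin": 0,"claw": 0}]}}

```text
clock: 7.52
tool_pos: [0.5097, 0.2565, 0.1709]
eef_rot: [-0.482, 0.483, 0.517, -0.517]
contact_force: [0.4, -1.6, 1.5]
opening: 0.001
```

Emit:
{"api": "step_arm", "payload": {"motion": [{"offset": [0,10,4],"spin": 0,"claw": 0},{"offset": [0,10,3],"spin": 0,"claw": 0},{"offset": [0,10,2],"spin": 0,"claw": 0},{"offset": [0,8,1],"spin": 0,"claw": 0},{"offset": [0,6,0],"spin": 0,"claw": 0}]}}

```text
clock: 8.15
tool_pos: [0.4994, 0.256, 0.1266]
eef_rot: [0.483, -0.482, -0.517, 0.517]
contact_force: [-2.6, -0.4, 2.1]
opening: -0.004
```

Emit:
{"api": "step_arm", "payload": {"motion": [{"offset": [0,4,0],"spin": 0,"claw": 0},{"offset": [0,3,0],"spin": 0,"claw": 0}]}}

```text
clock: 8.4
tool_pos: [0.5, 0.2561, 0.1201]
eef_rot: [-0.482, 0.482, 0.517, -0.517]
contact_force: [-1.6, -0.0, 1.7]
opening: -0.002
```

Emit:
{"api": "step_arm", "payload": {"motion": [{"offset": [0,2,0],"spin": 0,"claw": 0},{"offset": [0,2,0],"spin": 0,"claw": 0}]}}

```text
clock: 8.65
tool_pos: [0.5001, 0.2561, 0.1185]
eef_rot: [-0.482, 0.482, 0.517, -0.517]
contact_force: [-14.5, -5.5, 41.5]
opening: -0.001
```

The force jumped to about 41 N at z = 0.1185, which is the shut height. Backing off now.

Emit:
{"api": "step_arm", "payload": {"motion": [{"offset": [0,-10,0],"spin": 0,"claw": 0},{"offset": [0,-30,0],"spin": 0,"claw": 0},{"offset": [0,-30,0],"spin": 0,"claw": 0},{"offset": [0,-30,0],"spin": 0,"claw": 0}]}}

```text
clock: 9.15
tool_pos: [0.5004, 0.256, 0.2174]
eef_rot: [-0.482, 0.483, 0.517, -0.517]
contact_force: [1.1, 0.3, -1.0]
opening: 0.004
```

Run:
```python
from h import *
m,p=M(); print(p, to([.585,-.0405,.2]))
ims=[]
for c in ["side","wrist"]:
    im,d=ctrl.capture(c); ims.append(im)
    for t in ["lid_edge","lid_hinge","rocker_far","switch_box"]:
        r=ctrl.spot_point(c,t)
        for q in r[:2]: print(c,t,round(q['score'],2),np.round(world(c,q['xyz']),3))
cv2.imwrite("pics/l.png",cv2.resize(np.hstack(ims),(800,250)))
cv2.imwrite("pics/ls.png",cv2.resize(ims[0][180:350,120:360],(720,510)))
```

```text
[0.50037766 0.25595493 0.21741457] [-301.6   17.4  -63.9]
side lid_edge 0.59 [0.48  0.253 0.119]
side lid_hinge 0.59 [0.665 0.268 0.109]
side lid_hinge 0.25 [ 0.579 -0.04   0.08 ]
side rocker_far 0.69 [ 0.264 -0.305  0.08 ]
side rocker_far 0.55 [ 0.578 -0.042  0.079]
side switch_box 0.82 [ 0.242 -0.279  0.001]
side switch_box 0.64 [ 0.556 -0.011  0.003]
wrist lid_edge 0.73 [0.475 0.253 0.121]
wrist lid_hinge 0.65 [ 0.622  0.437 -0.006]
wrist lid_hinge 0.61 [0.663 0.27  0.103]
wrist rocker_far 0.91 [ 0.578 -0.041  0.084]
wrist switch_box 0.7 [ 0.552 -0.008 -0.001]
```

View pics/l.png

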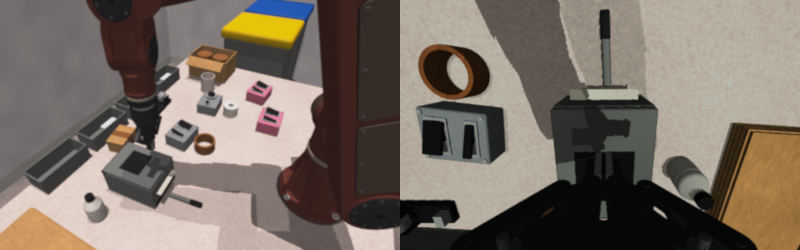

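View pics/ls.png

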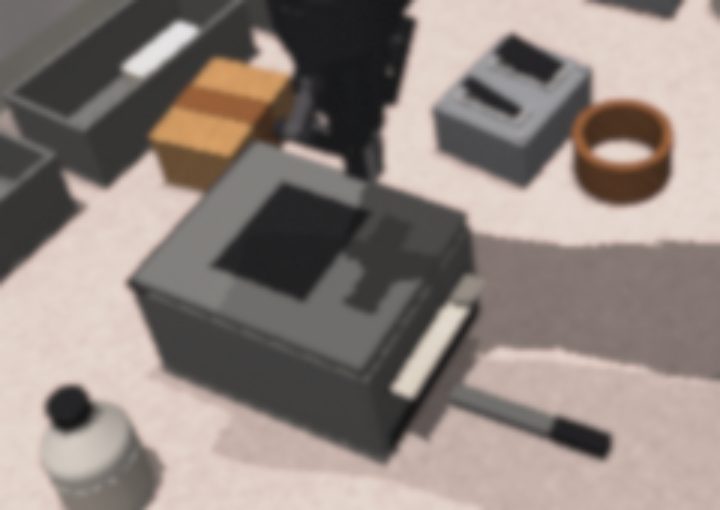

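The lid sits flush on the case all round, and its edge measures 0.119–0.121 m. Next the wide rocker, seen at about (433,138) in the wrist half of the picture.

Emit:
{"api": "step_arm", "payload": {"motion": [{"offset": [-30,0,-6],"spin": 0,"claw": 0},{"offset": [-40,0,-8],"spin": 0,"claw": 0},{"offset": [-40,0,-8],"spin": 0,"claw": 0},{"offset": [-40,0,-8],"spin": 0,"claw": 0},{"offset": [-40,0,-8],"spin": 0,"claw": 0}]}}

```text
clock: 10.28
tool_pos: [0.5512, 0.0677, 0.216]
eef_rot: [0.482, -0.482, -0.517, 0.517]
contact_force: [0.8, 0.7, -0.2]
opening: 0.001
```

Emit:
{"api": "step_arm", "payload": {"motion": [{"offset": [-40,0,-8],"spin": 0,"claw": 0},{"offset": [-40,0,-8],"spin": 0,"claw": 0},{"offset": [-32,0,-10],"spin": 0,"claw": 0},{"offset": [0,0,0],"spin": 0,"claw": 0}]}}

```text
clock: 10.78
tool_pos: [0.5852, -0.0429, 0.2156]
eef_rot: [0.483, -0.483, -0.516, 0.516]
contact_force: [-0.4, 0.6, 0.2]
opening: 0.001
```

Run:
```python
from h import *
im,d=ctrl.capture("wrist"); cv2.imwrite("pics/r.png",im)
for t in ["rocker_far","switch_box"]:
    r=ctrl.spot_point("wrist",t)
    for q in r[:2]: print(t,round(q['score'],2),np.round(world("wrist",q['xyz']),3))
m,p=M(); print(p, to([.585,-.0405,.085]))
```

```text
rocker_far 0.82 [ 0.579 -0.037  0.083]
switch_box 0.32 [0.407 0.259 0.004]
[ 0.58431801 -0.0402431   0.21597963] [ -0.4 131.   -0.8]
```

View pics/r.png

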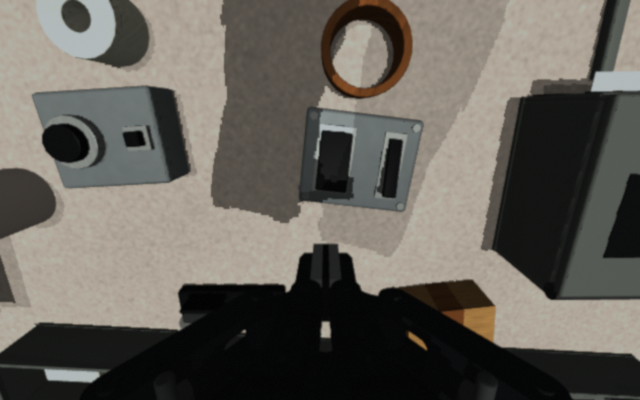

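The fingertips are over the rocker's far end (the rocker spans rows 125–198 at column 335). Descending.

Emit:
{"api": "step_arm", "payload": {"motion": [{"offset": [0,30,0],"spin": 0,"claw": 0},{"offset": [0,40,0],"spin": 0,"claw": 0},{"offset": [0,35,0],"spin": 0,"claw": 0},{"offset": [0,20,0],"spin": 0,"claw": 0},{"offset": [0,0,0],"spin": 0,"claw": 0}]}}

```text
clock: 11.55
tool_pos: [0.5833, -0.0395, 0.0901]
eef_rot: [0.483, -0.481, -0.517, 0.518]
contact_force: [-0.7, -0.6, -0.1]
opening: 0.004
```

Emit:
{"api": "step_arm", "payload": {"motion": [{"offset": [0,5,0],"spin": 0,"claw": 0},{"offset": [0,5,0],"spin": 0,"claw": 0},{"offset": [0,3,0],"spin": 0,"claw": 0},{"offset": [0,3,0],"spin": 0,"claw": 0}]}}

```text
clock: 12.05
tool_pos: [0.586, -0.041, 0.076]
eef_rot: [-0.482, 0.483, 0.518, -0.516]
contact_force: [3.3, 0.5, 3.1]
opening: -0.003
```

Emit:
{"api": "step_arm", "payload": {"motion": [{"offset": [0,3,0],"spin": 0,"claw": 0},{"offset": [0,2,0],"spin": 0,"claw": 0},{"offset": [0,2,0],"spin": 0,"claw": 0}]}}

```text
clock: 12.42
tool_pos: [0.5854, -0.0411, 0.0685]
eef_rot: [-0.482, 0.483, 0.517, -0.517]
contact_force: [2.1, 0.0, 16.6]
opening: 0.002
```

Emit:
{"api": "step_arm", "payload": {"motion": [{"offset": [0,1,0],"spin": 0,"claw": 0}]}}

```text
clock: 12.55
tool_pos: [0.5855, -0.0411, 0.0684]
eef_rot: [-0.482, 0.483, 0.517, -0.517]
contact_force: [0.1, -0.3, 20.2]
opening: 0.001
```

There is a hard stop at z = 0.0684 with 20 N, and the rocker's down height is 68 mm. Lifting to check.

Emit:
{"api": "step_arm", "payload": {"motion": [{"offset": [0,-5,0],"spin": 0,"claw": 0},{"offset": [0,-25,0],"spin": 0,"claw": 0},{"offset": [0,-40,0],"spin": 0,"claw": 0},{"offset": [0,-50,0],"spin": 0,"claw": 0},{"offset": [0,0,0],"spin": 0,"claw": 0}]}}

```text
clock: 13.18
tool_pos: [0.5859, -0.0412, 0.1904]
eef_rot: [-0.481, 0.484, 0.518, -0.516]
contact_force: [0.5, -0.4, -1.0]
opening: 0.0
```

Run:
```python
from h import *
m,p=M(); print(p)
ims=[]
for c in ["side","scene","wrist"]:
    im,d=ctrl.capture(c); ims.append(im)
    for t in ["rocker_far","switch_box","button_box","print_button_top"]:
        r=ctrl.spot_point(c,t)
        for q in r[:3]: print(c,t,round(q['score'],2),np.round(world(c,q['xyz']),3))
a=cv2.resize(ims[0][180:250,250:360],(400,255)); b=cv2.resize(ims[1][185:265,290:400],(400,291))
c=cv2.resize(ims[2][80:240,20:440],(800,305))
o=np.zeros((600,800,3),np.uint8); o[:255,:400]=a;o[:291,400:]=b;o[295:]=c
cv2.imwrite("pics/rk.png",o)
```

```text
[ 0.58593188 -0.04121208  0.19039204]
side rocker_far 0.76 [ 0.584 -0.041  0.068]
side switch_box 0.73 [ 0.363 -0.484  0.001]
side switch_box 0.65 [ 0.556 -0.009  0.003]
side switch_box 0.58 [0.625 0.435 0.001]
side button_box 0.9 [ 0.554 -0.278  0.004]
side print_button_top 0.5 [ 0.559 -0.3    0.079]
scene rocker_far 0.84 [ 0.377 -0.516  0.081]
scene rocker_far 0.78 [ 0.584 -0.04   0.066]
scene switch_box 0.89 [ 0.358 -0.486 -0.001]
scene switch_box 0.76 [ 0.237 -0.28  -0.004]
scene switch_box 0.75 [ 0.555 -0.008 -0.   ]
scene print_button_top 0.78 [ 0.558 -0.302  0.084]
wrist rocker_far 0.76 [ 0.58  -0.037  0.071]
wrist switch_box 0.75 [ 0.553 -0.008 -0.002]
wrist button_box 0.63 [ 0.551 -0.28   0.005]
wrist print_button_top 0.78 [ 0.555 -0.307  0.076]
```

View pics/rk.png

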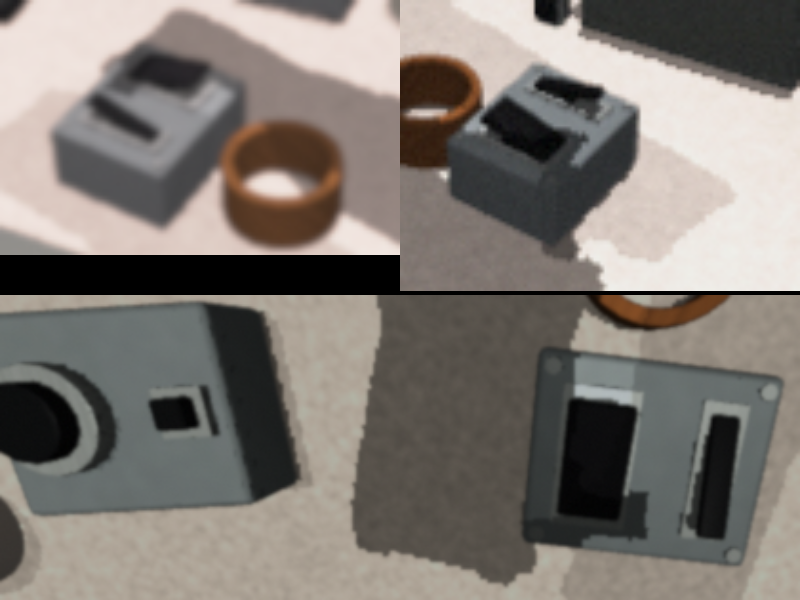

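The wide rocker is tipped far end down (far point 0.066–0.071 m) and the narrow one is unchanged. Next the button.

Emit:
{"api": "step_arm", "payload": {"motion": [{"offset": [-30,0,6],"spin": 0,"claw": 0},{"offset": [-40,0,7],"spin": 0,"claw": 0},{"offset": [-40,0,7],"spin": 0,"claw": 0},{"offset": [-40,0,7],"spin": 0,"claw": 0},{"offset": [-40,0,7],"spin": 0,"claw": 0}]}}

```text
clock: 14.55
tool_pos: [0.5638, -0.2341, 0.1874]
eef_rot: [-0.482, 0.482, 0.517, -0.517]
contact_force: [0.8, -0.7, -0.3]
opening: 0.004
```

Emit:
{"api": "step_arm", "payload": {"motion": [{"offset": [-40,0,7],"spin": 0,"claw": 0},{"offset": [-30,0,6],"spin": 0,"claw": 0},{"offset": [0,0,0],"spin": 0,"claw": 0},{"offset": [0,0,0],"spin": 0,"claw": 0}]}}

```text
clock: 15.05
tool_pos: [0.5558, -0.303, 0.1872]
eef_rot: [-0.483, 0.482, 0.517, -0.517]
contact_force: [0.4, -0.1, -0.1]
opening: -0.004
```

Run:
```python
from h import *
im,d=ctrl.capture("wrist"); cv2.imwrite("pics/b.png",im)
for t in ["print_button_top","button_box"]:
    r=ctrl.spot_point("wrist",t)
    for q in r[:2]: print(t,round(q['score'],2),np.round(world("wrist",q['xyz']),3))
m,p=M(); print(p, to([.5565,-.3035,.085]))
```

```text
print_button_top 0.86 [ 0.557 -0.302  0.076]
button_box 0.56 [ 0.554 -0.278  0.001]
[ 0.55611833 -0.302514    0.18743191] [ -1.  102.4  -0.3]
```

View pics/b.png

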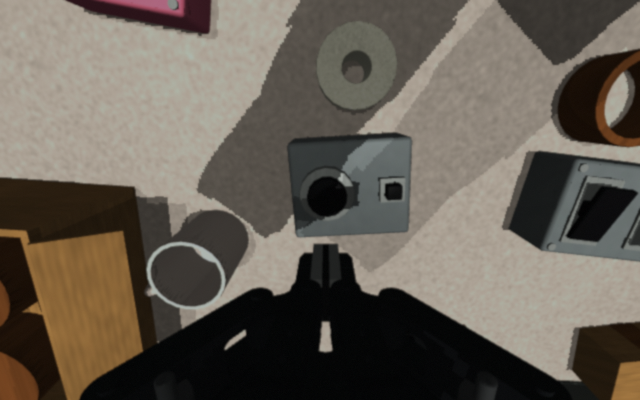

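The button at (326,196) is directly ahead of the fingertips in y, and the mug and wooden box are clear. Descending vertically.

Emit:
{"api": "step_arm", "payload": {"motion": [{"offset": [0,30,0],"spin": 0,"claw": 0},{"offset": [0,40,0],"spin": 0,"claw": 0},{"offset": [0,25,0],"spin": 0,"claw": 0},{"offset": [0,6,0],"spin": 0,"claw": 0},{"offset": [0,0,0],"spin": 0,"claw": 0}]}}

```text
clock: 15.82
tool_pos: [0.5562, -0.3033, 0.0869]
eef_rot: [-0.482, 0.482, 0.517, -0.517]
contact_force: [0.3, 0.1, 0.5]
opening: 0.0
```

Emit:
{"api": "step_arm", "payload": {"motion": [{"offset": [0,4,0],"spin": 0,"claw": 0},{"offset": [0,3,0],"spin": 0,"claw": 0},{"offset": [0,2,0],"spin": 0,"claw": 0}]}}

```text
clock: 16.2
tool_pos: [0.5562, -0.3037, 0.0777]
eef_rot: [-0.482, 0.483, 0.517, -0.517]
contact_force: [-0.1, -0.3, 1.8]
opening: 0.001
```

Emit:
{"api": "step_arm", "payload": {"motion": [{"offset": [0,2,0],"spin": 0,"claw": 0},{"offset": [0,2,0],"spin": 0,"claw": 0},{"offset": [0,1,0],"spin": 0,"claw": 0}]}}

```text
clock: 16.58
tool_pos: [0.5562, -0.3037, 0.0725]
eef_rot: [-0.482, 0.483, 0.517, -0.517]
contact_force: [1.5, 0.4, 5.2]
opening: 0.004
```

Emit:
{"api": "step_arm", "payload": {"motion": [{"offset": [0,1,0],"spin": 0,"claw": 0}]}}

```text
clock: 16.7
tool_pos: [0.5563, -0.3038, 0.0719]
eef_rot: [-0.482, 0.483, 0.517, -0.517]
contact_force: [-2.1, 1.4, 14.4]
opening: 0.001
```

At z = 0.0719 the force rose sharply to 14 N, which is the 7 mm bottom stop. Releasing.

Emit:
{"api": "step_arm", "payload": {"motion": [{"offset": [0,-4,0],"spin": 0,"claw": 0},{"offset": [0,-10,0],"spin": 0,"claw": 0},{"offset": [0,-30,0],"spin": 0,"claw": 0},{"offset": [0,-50,0],"spin": 0,"claw": 0},{"offset": [0,-50,0],"spin": 0,"claw": 0}]}}

```text
clock: 17.32
tool_pos: [0.5551, -0.3031, 0.2166]
eef_rot: [0.483, -0.482, -0.517, 0.517]
contact_force: [1.2, -0.9, 0.5]
opening: -0.001
```

Emit:
{"api": "step_arm", "payload": {"motion": [{"offset": [0,0,0],"spin": 0,"claw": 0},{"offset": [0,0,0],"spin": 0,"claw": 0}]}}

```text
clock: 17.58
tool_pos: [0.5554, -0.3033, 0.2147]
eef_rot: [0.483, -0.482, -0.517, 0.517]
contact_force: [0.2, 0.4, -1.3]
opening: 0.004
```

Run:
```python
from h import *
m,p=M(); print(p)
for c in ["scene","side","wrist"]:
    im,d=ctrl.capture(c); cv2.imwrite(f"pics/f_{c}.png",im)
    for t in ["lid_edge","rocker_far","button_box","print_button_top"]:
        r=ctrl.spot_point(c,t)
        for q in r[:3]: print(c,t,round(q['score'],2),np.round(world(c,q['xyz']),3))
```

```text
[ 0.55539944 -0.30325623  0.21473489]
scene lid_edge 0.95 [0.472 0.252 0.12 ]
scene lid_edge 0.19 [0.661 0.268 0.109]
scene rocker_far 0.85 [ 0.376 -0.516  0.08 ]
scene rocker_far 0.8 [ 0.584 -0.042  0.068]
scene rocker_far 0.65 [ 0.266 -0.302  0.077]
scene button_box 0.89 [ 0.551 -0.277  0.001]
scene print_button_top 0.78 [ 0.558 -0.304  0.08 ]
scene print_button_top 0.27 [ 0.582 -0.039  0.063]
side lid_edge 0.72 [0.479 0.256 0.124]
side rocker_far 0.57 [ 0.583 -0.043  0.068]
side rocker_far 0.17 [ 0.554 -0.28   0.005]
side button_box 0.74 [ 0.557 -0.28   0.003]
side print_button_top 0.55 [ 0.558 -0.3    0.079]
wrist rocker_far 0.67 [ 0.579 -0.039  0.071]
wrist button_box 0.82 [ 0.55  -0.278  0.004]
wrist print_button_top 0.78 [ 0.555 -0.304  0.077]
```

View pics/f_scene.png

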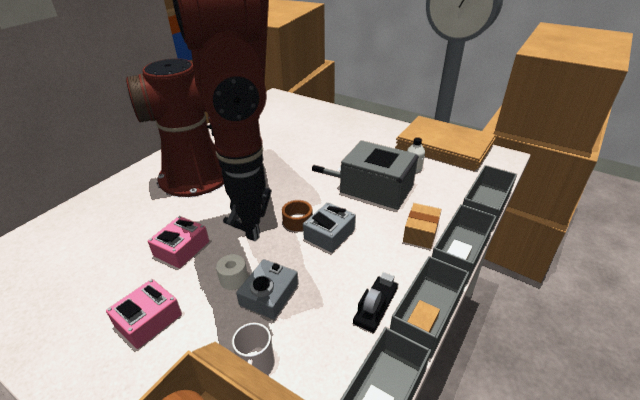

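View pics/f_wrist.png

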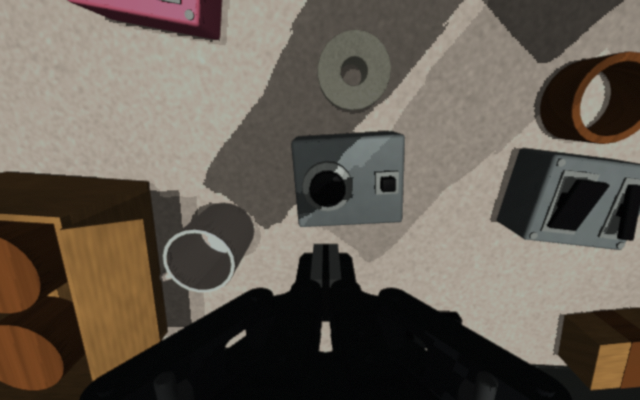

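The final pictures show the lid flat, the wide rocker on, the button up at 0.077–0.080 m, and nothing displaced. Handing in.

```bash
python3 -c "
from rig import ctrl
print(ctrl.hand_in())"
```

```text
the job is handed in; nothing more can be done
None
```

I did the three presses in the order asked, with the fingers shut, and handed the job in at about 18 s. The arm was raised clear of everything.

| Part | Press | Last check |
|---|---|---|
| Lid | Pressed down to a hard stop at 118.5 mm, where its top face should be 119 mm when shut. | The lid looks flush with the case. Its front edge measures 120 mm in one camera and 124 mm in the other, and the point finder is good to about 4 mm. |
| Wide rocker | Far end pressed to a hard stop at 68.4 mm with about 20 N. | The far end measures 68–71 mm, so it is on (on is 68 mm, off 80 mm). |
| Round button | Pressed to 71.9 mm, where the force jumped from 5 N to 14 N at the bottom of its 7 mm travel. | It came back up and measures 77–80 mm. |

- **Lid force:** the wrist force briefly reached about 44 N when the lid hit its stop. It came through the fingertips and is well under the 120 N wrist limit.
- **Left alone:** the fingers did not go near the narrow rocker or the square key, and both look unchanged. The button box measures the same position as before, within the measuring error.
- **Bystanders:** the loose objects look unmoved in the final pictures. I checked them by eye only.

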